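# Pin the seed shutter open

### The arm

A 6-joint arm with a two-finger parallel gripper is mounted at the origin on the work surface. World frame = base frame: x ahead of the robot, y to its left, z up, the work surface at z = 0. Lengths are in m, angles in degrees, forces in N, time in s.
With the tool pointing down it reaches from about 0.35 to 0.975 m from the base axis. Payload 17.4 kg.
Tool frame: the origin (TCP) lies on the centre line of the jaws, within the pads' length; the fingertips stand ahead of it and the grasp point (between the pads) lies 6 mm ahead of it (arm.nose_length is the z of the fingertips in the tool frame, in m); z points along the fingers, y is the line along which they close (so a half turn about z gives the same grasp; the last joint's range is limited). The gripper opens to 85 mm and grips with 20 to 120 N. Pads are 22 mm wide; open, the fingers measure 114 mm over their backs; the gripper's body (76 mm by 85 mm) begins 54 mm behind the grasp point. The pads swing forward as they close: fully open they stand 13 mm farther back than shut.
Start: joints at [64.87, 6.646, 82.598, -0, 90.757, -2.166], TCP at [0.263, 0.622, 0.256] pointing down, gripper open.
Joint ranges: [-162.19, 162.19], [-47.58, 125.68], [4.15, 143.07], [-65.23, 245.23], [0.69, 171.88], [-170.13, 170.13]. Speed limits (degrees/s): [108.29, 108.29, 127.2, 180, 180, 180].

### API

Orientations are given as [roll, pitch, yaw] about the fixed x, y, z axes, in that order (R = Rz(yaw) Ry(pitch) Rx(roll)).
In Python, from cell import arm gives the robot as it stands. Calls block until the motion is done:
- arm.move_to(position, orientation): joint-space move of the TCP to a pose.
- arm.move_straight(position, velocity=0.15, rot=None, until_force=None): straight line of the TCP; rot=None keeps the orientation; velocity is the mean speed in m/s. With until_force (N) it stops when the force on the tool has changed by that much, and returns True; else False.
- arm.set_joints(angles): joint-space move.
- arm.set_gripper(opening, effort=None): opening from 0.0 (shut) to 1.0 (fully open); effort is the grip in N (None keeps the last); returns when the fingers have stopped.
- arm.wait(seconds).
- arm.ik(position, orientation): joint angles nearest the present ones, or None.
- arm.capture(name): name is "side" or "top"; returns a dict with "image" (480x640x3 uint8, red, green, blue), "z_map" (480x640 float32, m along the optical axis (not along the pixel's ray), 0 where there is no reading), "mtx" (3x3 intrinsics, pixels), "R" (3x3) and "t" (3): a world point X has camera coordinates R X + t. Camera axes: x right, y down, z forward; pixel columns grow to the right and rows downward; lengths in m; the calibration is good to about 2 mm. A picture is of the moment at which its call begins.
A pose or a line that the arm cannot do raises arm.Unreachable and nothing moves.
- arm.sign_off(): hands the job in; it is judged then, once.
Trained networks look in the newest picture that a camera, given by its name, has taken for a name from the list of things; names that differ only in an ending like _2 or _b are one class to them, and where a whole thing is asked for, a point or a joint stands for the part that bears it (a point fixed in the world has none). Each returns a list of dicts, best first, with "confidence" (0 to 1); they miss things now and then, are a little off and sometimes report something else, mostly with a low value. They report only what shows in the picture. A call takes as long as a camera call. They do not tell look-alikes from the thing itself.
- arm.recognise(camera, name): "extent" ([left, top, right, bottom] in pixels, round what is visible of it).
- arm.cut_out(camera, name): "mask" (480x640 bool, what is visible of it) and "extent" ([left, top, right, bottom] in pixels, round what is visible of it).
Readings, each from a call of its own:
- arm.read_time(): time.
- arm.read_joints(): joint angles.
- arm.read_dq(): joint speeds.
- arm.read_joint_torque(): joint torques, N m.
- arm.read_tool_pos(): TCP position.
- arm.read_orientation(): TCP orientation.
- arm.read_ft_force(): force on the tool from outside, world axes, zero at the start.
- arm.read_moment(): the same for the moment, N m.
- arm.read_finger_gap(): opening from 0.0 (shut) to 1.0 (fully open).
- arm.read_grasp_force(): force on a finger pad.
Only numpy, scipy, OpenCV 4.12 (cv2) and the standard library are available. Lean on these libraries where they do the work, as an engineer would, in place of code of your own. Each camera call takes 0.05 s, during which the arm holds its last target. There are 200 camera calls.

### The job

The hopper is off the seed dispenser and its outlet has to be brushed out, so pin the sprung shutter open. Take the locking pin, the one with the straight, flat-topped round knob, from the tool rack, swing the shutter lever round past the pin hole against its spring (the pin's shaft can do the pushing), and drop the pin all the way down into the hole in the dispenser bed so that the lever springs back against the pin and stays open when you let go.

Things in the scene. Friction and masses are not known exactly. Their poses are not given: they have to be found in the camera images.
- pin_knob (a point): (Sizes in mm.) Locking pin, loose, 0.12 kg: wooden knob, upright cylinder 34 wide, 46 tall, flat top, on a steel shaft 14 wide, 72 long, its last 8 tapering to a 6 wide nose. Point: knob centre, nose 95 below; z up the pin; at the start x runs along the rack's row of 3 holes (75 apart), y across. Knob sits on the rack's top, 80 above bench. Beside it, any order: a ball- and a T-handled dibber, unused.
- pin_hole (a point): (mm) Centre of the mouth of the pin hole in the dispenser bed, a fixed flat grey plate 250 x 200, top (and this point) 42 above the bench. Hole 18 wide, 3 chamfer, 36 deep: a seated pin's knob centre is 59 above this point. Axes: z up, x from the lever's pivot to the hole. The lever rests on the -y side of the hole; pinned, it is on the +y side of the pin and presses it towards -y.
- pivot (a point): (mm) The lever's pivot axis, at the level of the plate's top; same axes as pin_hole, which lies 110 along +x. A vertical bolt 20 wide stands here, 46 tall. On its far side from the lever the bracket carries a shutter disc 52 wide that covers the outlet when shut. The plate reaches 100 from here along -x, 150 along +x, 100 to each side.
- shutter (a joint): Angle (rad) of the sprung bracket: 0 shut, at rest, to 1.3, anticlockwise from above. Its lever, a steel bar 16 mm wide, 18 tall, underside 14 above the plate, reaches 150 from the pivot and points at (value - 0.70) from pin_hole's x axis: over the hole at 0.70, about 0.85 when pinned. The spring drives it back to 0; pushing 110 from the pivot takes 2 N at 0, 5 N at 0.85.
Things that resemble listed ones, but are neither listed nor needed, are in the scene too. Leave any green or red look-alike of the part that bears pin_knob alone.

How it is judged (in metres and radians):
At the end, for the whole second after the job is handed in: The locking pin stands in the bed's hole (knob centre within 25 mm sideways of the hole, less than 69 mm above its mouth, that is within 10 mm of fully down, leaning less than 20 degrees) and the shutter lever rests still, held open at more than 0.70 rad (value of joint shutter above 0.7 rad and velocity of joint shutter between -0.05 and 0.05 rad/s and horizontal distance between pin_knob and pin_hole below 0.025 m and z of pin_knob in the frame of pin_hole below 0.069 m and angle between pin_knob's own z axis and vertical below 0.35 rad); the robot touches nothing.
It also fails if it takes over 42 s, if anything falls off the work surface, if the arm or the gripper's body presses on something with over 40 N, if the wrist force passes 120 N, or if a joint passes its speed limit or range.

## Working session

There is one attempt and no reset: what is moved stays moved. The work goes in short steps, each a Python script; the robot and the scene stay as the last script left them, time stands still between calls to the robot, and variables do not carry over. Pictures are saved under pics/ and viewed, at most 10 in all, crops included, and the job is handed in when it is done.

```bash
ls; mkdir -p pics
python3 - <<'E'
from cell import arm
import cv2,numpy as np
for n in ("top","side"):
    c=arm.capture(n); cv2.imwrite(f"pics/{n}0.png",c["image"][:,:,::-1]); np.savez(f"{n}0.npz",**c)
    print(n,c["mtx"].tolist(),(-c["R"].T@c["t"]).round(3),c["R"].round(3).tolist())
    for k in ("pin_knob","shutter","pivot","pin_hole"):
        try: print(k,[(round(d["confidence"],2),np.round(d["extent"]).tolist()) for d in arm.recognise(n,k)])
        except Exception as e: print(k,e)
print(arm.read_time(),arm.nose_length)
E
```

```text
pics
top [[486.2440915164567, 0.0, 310.1782017303512], [0.0, 486.2440915164567, 239.79089642858088], [0.0, 0.0, 1.0]] [ 0.492 -0.082  0.965] [[0.016, -1.0, -0.005], [-0.999, -0.016, -0.042], [0.042, 0.006, -0.999]]
pin_knob [(0.94, [409.0, 225.0, 434.0, 244.0]), (0.84, [361.0, 175.0, 382.0, 196.0]), (0.68, [467.0, 178.0, 495.0, 202.0]), (0.67, [460.0, 239.0, 491.0, 259.0]), (0.57, [355.0, 281.0, 377.0, 301.0]), (0.34, [159.0, 233.0, 269.0, 308.0])]
shutter [(0.89, [160.0, 233.0, 269.0, 307.0])]
pivot [(0.86, [134.0, 187.0, 281.0, 344.0])]
pin_hole [(0.93, [136.0, 187.0, 280.0, 345.0])]
side [[502.28933995318783, 0.0, 327.9092014021889], [0.0, 502.28933995318783, 248.19607397420546], [0.0, 0.0, 1.0]] [ 0.279 -0.865  0.679] [[0.946, -0.324, -0.01], [-0.191, -0.53, -0.826], [0.262, 0.784, -0.563]]
pin_knob [(0.97, [357.0, 299.0, 378.0, 353.0]), (0.87, [427.0, 335.0, 453.0, 391.0]), (0.8, [369.0, 343.0, 390.0, 405.0]), (0.8, [375.0, 261.0, 399.0, 307.0]), (0.77, [285.0, 282.0, 304.0, 330.0]), (0.25, [215.0, 214.0, 334.0, 276.0])]
shutter [(0.91, [235.0, 216.0, 314.0, 252.0])]
pivot [(0.56, [356.0, 299.0, 380.0, 352.0])]
pin_hole [(0.78, [218.0, 213.0, 332.0, 275.0])]
0.5 0.025
```

View pics/top0.png

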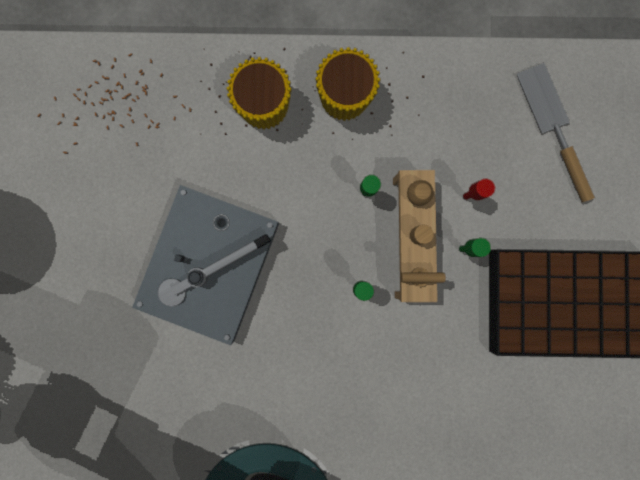

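View pics/side0.png

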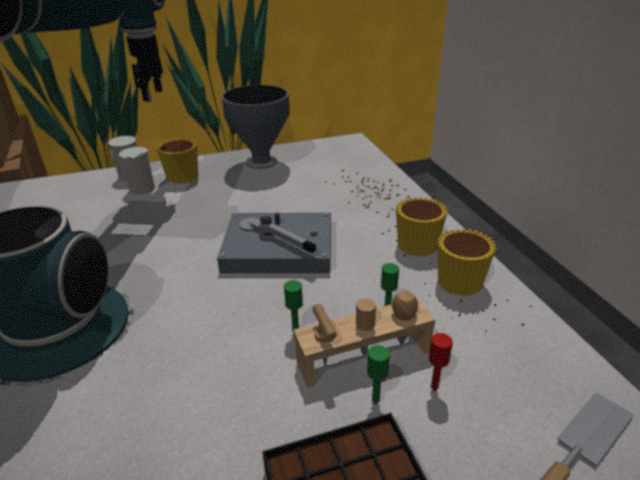

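The top picture shows the straight flat-topped knob in the middle of the rack at (423,235), with the ball at (420,193) and the T handle at (423,278). On the plate, the hole is at (221,222), the bolt at (197,277) and the lever tip at (265,240). The green and red look-alikes stand clear of the rack. Next I'll measure more finely.

```bash
cat > h.py <<'E'
import numpy as np,cv2
def ray(c,u,v,z):
    C=-c["R"].T@c["t"]; d=c["R"].T@np.linalg.inv(c["mtx"])@np.array([u,v,1.]); return C+d*(z-C[2])/d[2]
def proj(c,X):
    p=c["mtx"]@(c["R"]@np.asarray(X)+c["t"]); return p[:2]/p[2]
def pts(c,mask=None):
    z=c["z_map"]; v,u=np.nonzero((z>0) if mask is None else mask&(z>0))
    P=np.linalg.inv(c["mtx"])@np.stack([u*z[v,u],v*z[v,u],z[v,u]]); return (c["R"].T@(P-c["t"][:,None])).T,u,v
E
python3 - <<'E'
from h import *
c=dict(np.load("top0.npz")); s=dict(np.load("side0.npz"))
P,u,v=pts(c)
def sel(u0,u1,v0,v1,z0,z1):
    m=(u>=u0)&(u<=u1)&(v>=v0)&(v<=v1)&(P[:,2]>z0)&(P[:,2]<z1); return P[m],u[m],v[m]
for n,a in dict(knob=(405,440,218,250,.115,.14),ball=(402,440,175,212,.1,.15),T=(395,450,262,295,.1,.16),bolt=(185,210,262,290,.078,.1),rack=(395,440,165,305,.07,.09)).items():
    q,uu,vv=sel(*a); 
    if len(q): print(n,len(q),"mid",((q.min(0)+q.max(0))/2).round(4),"mean",q.mean(0).round(4),"ext",np.ptp(q,axis=0).round(3),"px",uu.min(),uu.max(),vv.min(),vv.max())
q,_,_=sel(395,440,165,305,.072,.088); print("rackrect",cv2.minAreaRect(q[:,:2].astype(np.float32)))
q,_,_=sel(120,300,170,360,.036,.047); print("plate",cv2.minAreaRect(q[:,:2].astype(np.float32)),q[:,2].mean())
q,_,_=sel(355,500,160,310,.05,.2)
# hole: dark blob
g=cv2.cvtColor(c["image"],cv2.COLOR_RGB2GRAY)
print(g[213:232,211:232])
a=cv2.resize(c["image"][170:350,125:290],None,fx=3,fy=3,interpolation=cv2.INTER_CUBIC)
b=cv2.resize(c["image"][165:310,355:500],None,fx=2.5,fy=2.5,interpolation=cv2.INTER_CUBIC)
o=np.zeros((540,800,3),np.uint8); o[:540,:495]=a; o[:b.shape[0],495:]=b[:,:305]
cv2.imwrite("pics/crop1.png",o[:,:,::-1])
E
```

```text
knob 317 mid [ 0.541  -0.2724  0.1228] mean [ 0.5407 -0.2715  0.1264] ext [0.033 0.033 0.016] px 413 433 224 243
ball 527 mid [ 0.6147 -0.2699  0.1148] mean [ 0.6138 -0.2678  0.1182] ext [0.043 0.044 0.029] px 407 433 180 205
T 471 mid [ 0.4663 -0.2739  0.1139] mean [ 0.4662 -0.2727  0.1194] ext [0.019 0.075 0.023] px 401 445 271 282
bolt 191 mid [0.4618 0.1255 0.0854] mean [0.4584 0.1291 0.087 ] ext [0.033 0.037 0.015] px 188 209 266 284
rack 3430 mid [ 0.5404 -0.2728  0.08  ] mean [ 0.5367 -0.27    0.0808] ext [0.24  0.071 0.02 ] px 399 437 170 301
rackrect ((0.5407172441482544, -0.27267396450042725), (0.23951570689678192, 0.06545419245958328), 1.2995363473892212)
plate ((0.4817339777946472, 0.12265290319919586), (0.20146718621253967, 0.25057077407836914), 70.18631744384766) 0.04333790420534058
[[ 94  92  92  91  93  92  91  90  92  93  95  95  92  91  90  92  93  92
   89  91  91]
 [ 91  92  92  92  92  92  90  86  93 103 112 104  92  91  92  90  90  91
   92  92  92]
 [ 92  92  92  91  90  92  99 103  89  88  92  94 101 105 104  89  90  93
   91  92  91]
 [ 93  92  93  93  97 101
[... 699 characters left out ...]
4  90  70  60  48  38  32  39  42  45  43  45  52  73  96 104
   85  91  92]
 [ 92  90  96 101  75  68  56  45  37  39  42  43  42  51  62  79  99 108
   88  91  91]
 [ 92  92  92  95  87  74  65  59  47  41  44  46  51  62  77  89  98  94
   90  92  91]
 [ 92  90  92  97 102  92  76  70  64  59  57  61  70  76  88  96  94  87
   90  92  91]
 [ 93  92  94  94 101 107 100  82  77  75  75  80  85  95 106  94  86  87
   91  92  92]
 [ 92  93  93  93  91  95 100 103  98  89  89  96 106 104  92  85  86  91
   91  90  90]
 [ 93  92  93  91  91  92  93  93  92  90  87  90  94  92  88  89  89  90
   90  91  90]
 [ 94  93  93  92  93  95  90  89  90  89  91  90  89  91  92  90  91  91
   91  91  91]]
```

View pics/crop1.png

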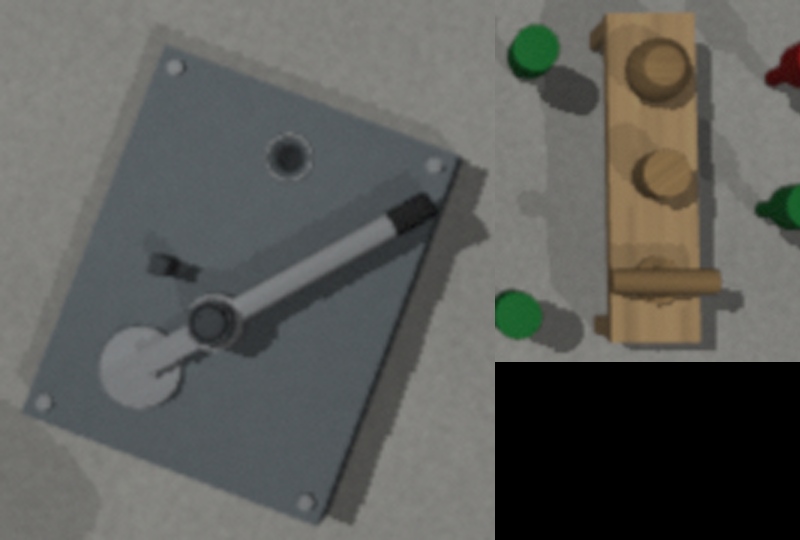

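The crop confirms it: the hole is centred near pixel (221,222), the bolt is at about (196,277), and the straight knob is in the middle of the rack. I'm going to grasp it now.

Run:
```python
from cell import arm
from h import *
c=dict(np.load("top0.npz"))
print("hole ray",ray(c,221,222,.042).round(4),"hole geo px",proj(c,[.5617,.0939,.042]).round(1),"pivot px",proj(c,[.4582,.1312,.088]).round(1), arm.read_orientation())
p=[.5407,-.2725]; o=[180,0,0]
print(arm.ik(p+[.25],o))
arm.set_gripper(.8,80)
arm.move_to(p+[.22],o)
arm.move_straight(p+[.114],.15)
arm.set_gripper(0,80)
print("gap",arm.read_finger_gap(),arm.read_grasp_force(),arm.read_tool_pos())
arm.move_straight(p+[.265],.2)
print("gap",arm.read_finger_gap(),arm.read_tool_pos(),arm.read_ft_force(),arm.read_time())
s=arm.capture("side"); np.savez("side1.npz",**s); cv2.imwrite("pics/side1.png",cv2.resize(s["image"][120:440,240:560],None,fx=1.8,fy=1.8)[:,:,::-1])
```

```text
hole ray [0.5617 0.094  0.042 ] hole geo px [221. 222.] pivot px [194.2 277. ] [-1.79999238e+02  1.70839506e-03  1.57033711e+02]
[-2.91607459e+01 -1.89814437e+00  9.19856955e+01 -2.54444375e-14
  8.99124488e+01  6.08392541e+01]
gap 0.37851264313463107 78.99727463722229 [ 0.54105337 -0.27268217  0.11511506]
gap 0.381437102060818 [ 0.54038369 -0.27234638  0.26333463] [-0.11375902 -0.21173773 -1.77736987] 6.275
```

View pics/side1.png

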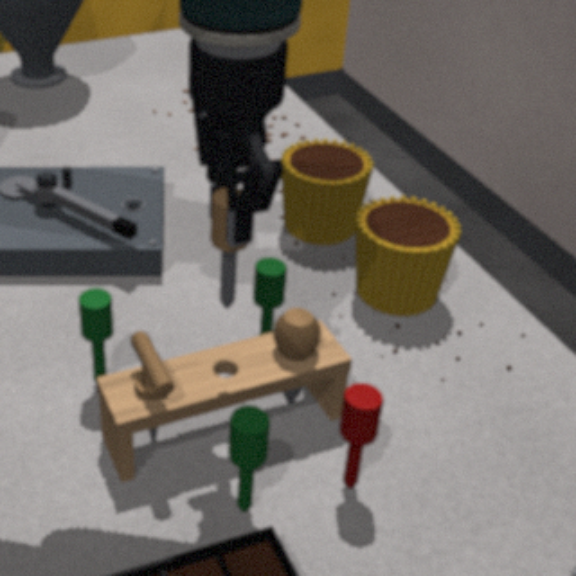

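The pin is in the gripper and upright, with its nose near crop pixel (228,303), and the other tools are undisturbed. I'll check the shaft's offset numerically while moving to the lever.

Run:
```python
from cell import arm
from h import *
s=dict(np.load("side1.npz"))
x,y=.5404,-.2723
print("pred nose",proj(s,[x,y,.1563]),"shaft",proj(s,[x,y,.18]),proj(s,[x,y,.21]))
g=cv2.cvtColor(s["image"],cv2.COLOR_RGB2GRAY)
for r in (264,270,276,282,286,289): print(r,g[r,355:382])
# pre-push pose: hole frame
a=np.deg2rad(-19.8); hole=np.array([.5617,.094]); ex=np.array([np.cos(a),np.sin(a)]); ey=np.array([-ex[1],ex[0]]); piv=hole-.11*ex
th=-.70-.27
q=piv+.11*(np.cos(th)*ex+np.sin(th)*ey); print(q)
o=[180,0,-19.8]
zn=.042+.005+.095+.0121   # nose 5 mm above plate
arm.move_to([*q,.265],o)
t=arm.capture("side"); np.savez("side2.npz",**t); cv2.imwrite("pics/side2.png",cv2.resize(t["image"][120:320,160:400],None,fx=3,fy=3)[:,:,::-1])
print("pred",proj(t,[*arm.read_tool_pos()[:2],arm.read_tool_pos()[2]-.1071]),arm.read_tool_pos(),arm.read_time())
```

```text
pred nose [365.01608359 289.28567216] shaft [365.47270704 277.88186983] [366.07264065 262.89901159]
264 [152 149 152 149 148 151 144 126  87  60  59  55  49  54  53  78 104 136
 150 150 150 149 147 148 144 150 147]
270 [154 152 148 153 149 145 142 119  85  60  61  58  60  53  62  80 119 145
 149 148 151 150 150 147 148 139 111]
276 [173 172 169 179 173 174 157 123  79  58  55  58  60  55  60  87 123 144
 148 151 146 153 153 154 147 129  94]
282 [177 174 177 177 174 168 151 110  70  60  57  52  59  52  70 107 147 169
 172 175 171 170 175 169 160 131  73]
286 [175 177 178 178 174 170 158 119  83  61  57  60  54  61  85 130 165 169
 171 173 176 173 174 176 164 138  90]
289 [170 177 174 172 172 175 176 169 142 102  71  64  89 119 153 165 173 169
 169 169 170 173 172 173 169 158 142]
[0.48597365 0.02482435]
pred [286.53419238 209.62198269] [0.48628603 0.02408454 0.26474883] 7.5333
```

View pics/side2.png

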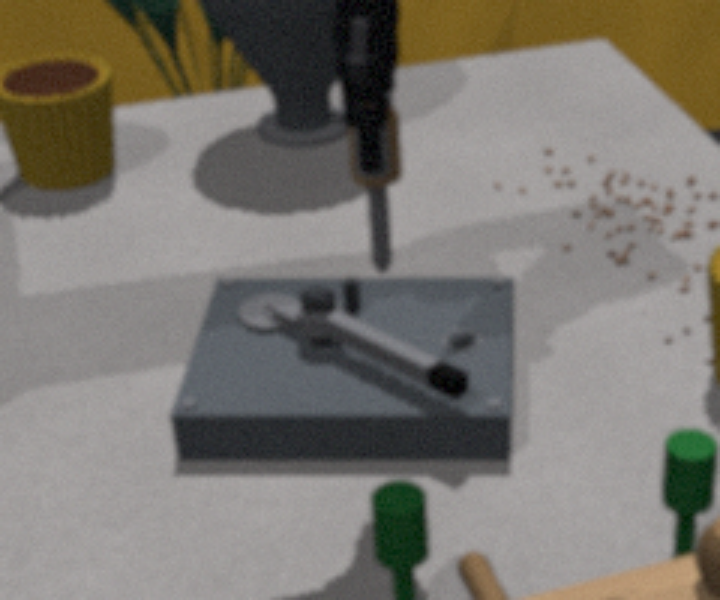

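The side picture shows the pin upright above the plate on the lever's clockwise side. Its nose is at crop pixel (383,270), about 1 px from where I predicted. I'll lower it, sweep the lever round and check for bias against the hole.

Run:
```python
from cell import arm
from h import *
s=dict(np.load("side0.npz")); print("hole proj in side",proj(s,[.5617,.094,.042]),"screw",)
g=cv2.cvtColor(s["image"],cv2.COLOR_RGB2GRAY); print(g[228:240,304:324])
a=np.deg2rad(-19.8); hole=np.array([.5617,.094]); ex=np.array([np.cos(a),np.sin(a)]); ey=np.array([-ex[1],ex[0]]); piv=hole-.11*ex
zn=.042+.005+.095+.0121
q=lambda th:[*(piv+.11*(np.cos(th)*ex+np.sin(th)*ey)),zn]
if arm.move_straight(q(-.97),.12,until_force=15): raise SystemExit("hit")
for th in np.linspace(-.97,0,7)[1:]:
    arm.move_straight(q(th),.08); print(round(th,2),arm.read_ft_force().round(1))
arm.wait(.3)
P=arm.read_tool_pos(); print(P,P[:2]-hole,arm.read_ft_force(),arm.read_finger_gap(),arm.read_time())
t=arm.capture("side"); np.savez("side3.npz",**t); cv2.imwrite("pics/side3.png",cv2.resize(t["image"][150:300,200:350],None,fx=4,fy=4,interpolation=cv2.INTER_CUBIC)[:,:,::-1])
print("pred nose",proj(t,[*P[:2],P[2]-.1071]))
```

```text
hole proj in side [312.56983172 232.86750728] screw
[[ 99  93  99  93  99  92  99  99  95  99 104 101  98  94  98  96  96  96
   94  97]
 [ 96  94  97  93  98  99  93 101 103 105 100 104 104  98  98  98  98  95
   96  93]
 [ 99  95 100  95 100 101  98  95  98 100 102  99  96  93 100  96  98  97
   95  92]
 [ 98  95  98 101 105  96  88  79  78  85  80  81  81  88  89 100  97  96
   94  96]
 [ 97  96  98 101  98  91  76  66  65  68  61  66  66  76  87 100 107 101
   93  96]
 [ 97  93 100 109 100  86  73  59  55  57  56  51  57  66  83  97 104  97
   97  97]
 [ 98  94 101 104 102  88  67  53  44  43  46  43  58  71  89  98 102  89
   99  93]
 [102  94  96  94  93  90  72  64  52  55  49  59  67  86  93  95  96  93
   95  96]
 [ 97  97  93  91  91  87  83  71  66  65  68  74  84  89  89  94  94  96
   89  97]
 [ 98  95  95  95  93  91  92  80  76  83  88  81  91  97  96  91  92  96
   95  97]
 [109  97  93 101  92  93  91  95  95  95  92  93  94  93  97  92  96  92
   96  97]
 [117 101  95  87  86  93  96  98  97  93 100  95  96  99  96  95  92  93
   97  96]]
-0.81 [-1.9 -1.2 -0.2]
-0.65 [-2.6 -1.8 -0.3]
-0.48 [-2.8 -1.5 -1.1]
-0.32 [-3.6 -3.3 -0.8]
-0.16 [-2.9 -3.  -1. ]
0.0 [-3.4 -4.3 -1.3]
[0.56150841 0.09352322 0.15409306] [-0.00019159 -0.00047678] [-3.65903315 -4.23712539 -0.67589779] 0.3794301878933279 11.1583
pred nose [312.49436491 231.19470765]
```

View pics/side3.png

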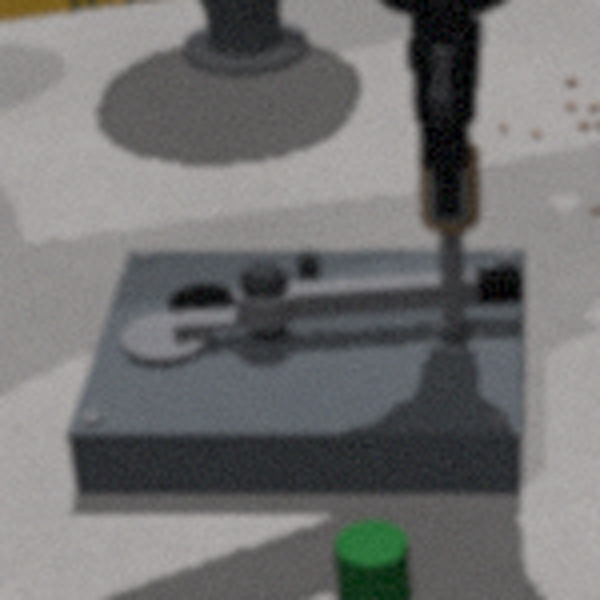

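The lever has been swung past the hole and rests against the shaft, and the nose is over the hole at crop pixel (453,335). The side camera's bias is the same for the pin and the hole, so they are aligned. Inserting now.

Run:
```python
from cell import arm
from h import *
h=[.5618,.0943]
hit=arm.move_straight(h+[.1131],.05,until_force=15)
P=arm.read_tool_pos(); print(hit,P,arm.read_ft_force(),arm.read_finger_gap(),arm.read_time())
t=arm.capture("side"); np.savez("side4.npz",**t); cv2.imwrite("pics/side4.png",cv2.resize(t["image"][150:300,200:350],None,fx=4,fy=4,interpolation=cv2.INTER_CUBIC)[:,:,::-1])
```

```text
False [0.56167752 0.09423006 0.11293351] [-1.79296123 -5.39548539  1.6812535 ] 0.3777268912528896 12.175
```

View pics/side4.png

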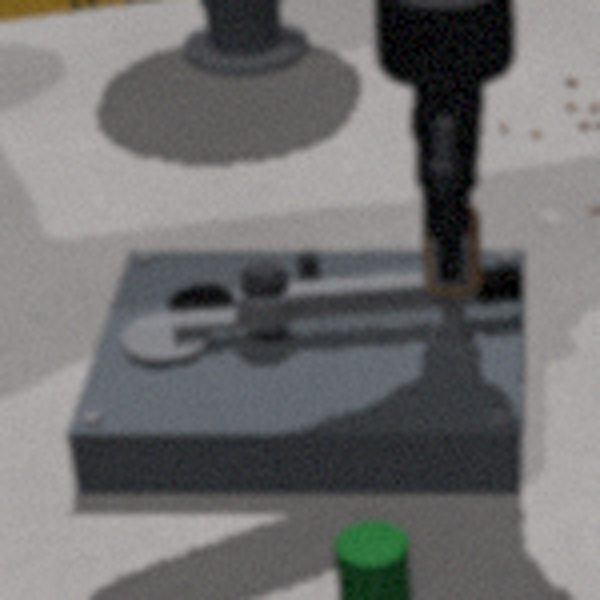

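The pin is fully down, with its knob at crop pixel (452,265) just above the lever. I'll release it, back away and check.

Run:
```python
from cell import arm
from h import *
arm.set_gripper(.8); P=arm.read_tool_pos()
arm.move_straight([P[0],P[1],.26],.15)
arm.move_to([.40,.30,.30],[180,0,-19.8]); arm.wait(.3)
t=arm.capture("top"); pt,u,v=pts(t)
m=(np.hypot(pt[:,0]-.5617,pt[:,1]-.094)<.04)&(pt[:,2]>.11)&(pt[:,2]<.16); q=pt[m]
print(len(q),q[:,:2].mean(0),np.median(q[:,2]),q[:,2].min(),q[:,2].max(),arm.read_ft_force(),arm.read_time())
s=arm.capture("side")
a=cv2.resize(t["image"][170:350,125:290],None,fx=2.4,fy=2.4); b=cv2.resize(s["image"][170:300,200:350],None,fx=2.6,fy=2.6)
o=np.zeros((432,396+390,3),np.uint8); o[:a.shape[0],:396]=a[:,:396]; o[:b.shape[0],396:]=b
cv2.imwrite("pics/fin.png",o[:,:,::-1])
```

```text
296 [0.55614026 0.07784226] 0.12374876458362358 0.11762290379790842 0.12947689893762512 [-0.74690639 -0.40720404  0.26019094] 15.1833
```

View pics/fin.png

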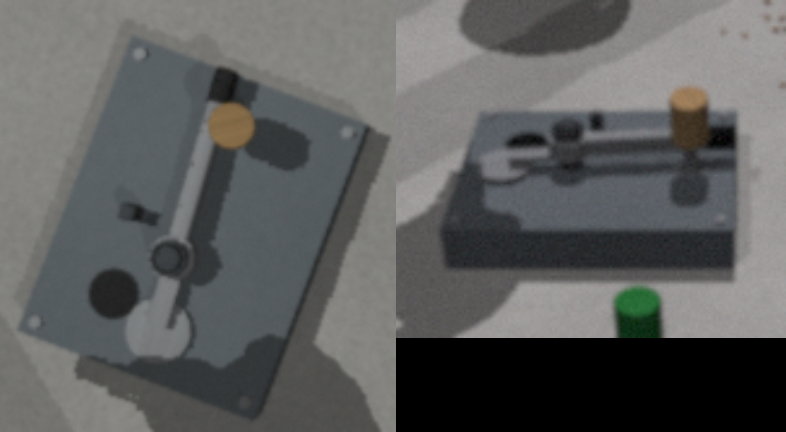

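The pin stands in the hole, leaning slightly, and the lever rests against it. The knob top is at (231,126) in the left view. I'll check the lean and the lever angle before handing in.

Run:
```python
from cell import arm
from h import *
r=[]
for k in range(2):
    t=arm.capture("top"); pt,u,v=pts(t)
    q=pt[(np.hypot(pt[:,0]-.556,pt[:,1]-.078)<.014)&(pt[:,2]>.11)]
    n=np.linalg.svd(q-q.mean(0))[2][2]; n*=np.sign(n[2]); c=q.mean(0)-.023*n
    print("lean",np.degrees(np.arccos(n[2])),"n",n.round(3),"centre",c-[.5617,.094,.042],np.hypot(*(c[:2]-[.5617,.094])))
    a=np.deg2rad(-19.8); d=pt[:,:2]-[.4582,.1312]; X=d@[np.cos(a),np.sin(a)]; Y=d@[-np.sin(a),np.cos(a)]
    m=(X>.025)&(X<.085)&(abs(Y)<.04)&(abs(pt[:,2]-.074)<.004)
    p=np.polyfit(X[m],Y[m],1); print("shutter",.7+np.arctan(p[0]),.7+np.arctan2(Y[m].mean(),X[m].mean()),m.sum()); arm.wait(.5)
```

```text
lean 10.518051630372188 n [-0.067 -0.17   0.983] centre [-0.00392186 -0.01193773  0.05933471] 0.012565442358529116
shutter 0.78062913498902 0.7649684117335496 279
lean 10.088326764787015 n [-0.048 -0.169  0.985] centre [-0.00465771 -0.01232266  0.05939233] 0.013173546752966796
shutter 0.7877268753182772 0.7637341197939733 283
```

All within limits and steady: lean 10°, knob 13 mm off and 59 mm up, shutter about 0.77 rad.

```bash
python3 -c "
from cell import arm
print(arm.sign_off(),arm.read_time())"
```

```text
the job is handed in; nothing more can be done
the job is handed in; nothing more can be done
```

The locking pin is fully down in the hole and holds the shutter open at about 0.77 rad; it leans about 10°, within the 20° limit, the arm is clear, and the job was handed in at about 16 s, with no verdict shown.

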